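# Tip the white feet out of the divided parts caddy

## Task

Lift the blue parts caddy by its handle and tip it toward the corner with the white feet, over the beech tray, so that all three white feet slide out into the tray while the black, red and brass parts all stay in their own pockets. Then set the caddy back down gently, upright and flat on the bench, without dropping it, and let go; leave the glue jar, screwdriver and brush where they are.

Things in the scene. Friction and masses are not known exactly. Their poses are not given: they have to be found in the camera images.
- caddy: blue plastic parts caddy, loose, about 0.3 kg empty: 200 mm square with its four corners cut off at 45 degrees (54 mm off each side), outer walls 3 mm thick and 38 mm high, floor 4 mm thick. Two crossing dividers make four pockets; a carrying handle stands over the centre along its x axis. Origin: centre of the underside, z up. Pockets: white feet at -x -y, black +x +y, brass -x +y, red +x -y
- caddy_cross (a point): crossing of the caddy's two dividers, on their top edge over the caddy's centre: 38 mm above the underside. They run along the caddy's x and y, are 4 mm thick and as high as the outer walls. Each pocket is 95 mm square with its outer corner cut. At a lean of up to 55 degrees straight toward one corner they hold the other three pockets' parts
- caddy_handle (a point): middle of the caddy's handle bar, 86 mm above the caddy's underside; the bar is 108 mm long (along the caddy's x), 12 mm thick (along its y) and 22 mm tall (75 to 97 mm above the underside), open below it down to the divider at 38 mm except for two posts 45 mm either side of the middle
- white_lip (a point): middle of the white pocket's pouring lip, at (-73, -73, 12.5) mm in the caddy's axes, 103 mm from its centre: 76 mm wide, no wall over it, straight across the cut corner; the floor ramps up to it at 12 degrees over the last 40 mm. Every pocket has one. Parts slide on the smooth plastic at 14 to 20 degrees, so they run out when the caddy leans 26 to 32 degrees straight to that corner; 50 is sure
- tray: beech assembly tray with a grey felt floor, open on top, heavy and fixed to the bench; outside 180 (its x) x 220 (its y) x 46 mm high, walls 8 mm, inner floor 8 mm above the bench. Origin: centre of the underside; z up
- white1: white nylon screw-on instrument foot, 24 mm across and 12 mm high, 11 g; origin at the centre of its flat underside, z up through its domed top
- white2: white nylon screw-on instrument foot, 24 mm across and 12 mm high, 11 g; origin at the centre of its flat underside, z up through its domed top
- white3: white nylon screw-on instrument foot, 24 mm across and 12 mm high, 11 g; origin at the centre of its flat underside, z up through its domed top
- black1: black nylon screw-on instrument foot, 24 mm across and 12 mm high, 11 g; origin at the centre of its flat underside, z up through its domed top
- black2: black nylon screw-on instrument foot, 24 mm across and 12 mm high, 11 g; origin at the centre of its flat underside, z up through its domed top
- brass1: brass knurled thumb wheel, 24 mm across and 12 mm high, 18 g; origin at the centre of its flat underside, z up through its hub
- brass2: brass knurled thumb wheel, 24 mm across and 12 mm high, 18 g; origin at the centre of its flat underside, z up through its hub
- red1: red nylon screw-on instrument foot, 24 mm across and 12 mm high, 11 g; origin at the centre of its flat underside, z up through its domed top
- red2: red nylon screw-on instrument foot, 24 mm across and 12 mm high, 11 g; origin at the centre of its flat underside, z up through its domed top
- glue_jar: bystander: amber glue jar with a yellow lid, 66 mm across, 75 mm high; origin at the centre of its underside
- screwdriver: bystander: screwdriver with an orange handle, 200 mm long, lying on the bench between the caddy and the tray, pointing away from the robot; below 40 mm high
- brush: bystander: flat brush, 180 mm long, lying on the bench at the right; below 40 mm high

How it is judged:
By the outcome, as a careful person would: the job done as asked, in the order asked, and still so for the second after the job is handed in, with the robot touching nothing.
It also fails if it takes over 64 s, if anything falls off the work surface, if the arm or the gripper's body presses on something with over 40 N, if the wrist force passes 120 N, or if a joint passes its speed limit or range.

## Robot

A 7-joint arm with a two-finger parallel gripper is mounted at the origin on the work surface. World frame = base frame: x ahead of the robot, y to its left, z up, the work surface at z = 0. Lengths are in m, angles in degrees, forces in N, time in s.
With the tool pointing down it reaches from about 0.425 to 0.875 m from the base axis. Payload 4.7 kg.
Tool frame: the origin (TCP) lies at the very end of the fingers, on their centre line; the grasp point (between the pads) lies 19 mm behind it; z points along the fingers, y is the direction in which the jaws open and shut (so a half turn about z gives the same grasp; the last joint's range is limited). The gripper opens to 87 mm and grips with 3 to 60 N. Pads are 19 mm wide; open, the fingers measure 117 mm over their backs; the gripper's body (75 mm by 190 mm) begins 51 mm behind the grasp point.
Start: joints at [-63.478, 18.392, -4.016, 83.108, 1.295, 78.541, -3.26], TCP at [0.282, 0.586, 0.223] pointing down, gripper open.
Joint ranges: [-163.93, 163.93], [-17.29, 119.83], [-79.2, 71.16], [3.27, 140.29], [-89.18, 269.18], [5.43, 117.66], [-154.24, 154.24]. Speed limits (degrees/s): [147.25, 147.25, 180, 180, 180, 180, 180].

## Interface

Orientations are given as [roll, pitch, yaw] about the fixed x, y, z axes, in that order (R = Rz(yaw) Ry(pitch) Rx(roll)).
In Python, from cell import * gives the robot as it stands.
- The arm moves only by the tool arm_command, never from a script. Its argument "targets" is a list that holds one entry, the list of rows, each a list of 7 numbers: the shift along the tool's x, y, z in m, then the turn, a rotation vector about the tool's x, y, z in degrees, then the gripper's target within -1 to 1 (shut at 1, half-way at 0, fully open at -1). In form: [[[tx, ty, tz, rx, ry, rz, claw], ...]]. A call has 1 to 10 rows; each row is the pose to reach, as a shift and turn from the pose commanded when the call began, along the tool's axes at that moment; what a row does not reach only later rows make up. A row lasts 1/10 s, in which the tool goes at most 50 mm and 8.59 degrees, less where a joint would pass 70% of its speed; a pose out of reach is approached as far as the arm can. A call with a gripper value outside its range is refused whole. The fingers move at their own pace and stop on an object; "newtons" is the grip in N (left out, the last holds). Time passes only in rows, so rows that repeat a pose let the fingers close. It gives the time, the measured TCP pose, the force and the opening at its end, in the units of the state.
- get_obs(): the state, without advancing time (a new reading comes with each control period).
- read_camera(name): name is "side" or "top"; returns a dict with "img" (480x640x3 uint8, red, green, blue), "z_map" (480x640 float32, m along the optical axis (not along the pixel's ray), 0 where there is no reading), "K" (3x3 intrinsics, pixels), "origin" and "attitude" of the camera in the world. Camera axes: x right, y down, z forward; pixel columns grow to the right and rows downward; lengths in m; the calibration is good to about 2 mm. A picture is of the moment at which its call begins.
- sign_off(): hands the job in, once; it reports no verdict.
Trained networks look in the newest picture that a camera, given by its name, has taken for a name from the list of things; names that differ only in an ending like _2 or _b are one class to them, and where a whole thing is asked for, a point or a joint stands for the part that bears it (a point fixed in the world has none). Each returns a list of dicts, best first, with "conf" (0 to 1); they miss things now and then, are a little off and sometimes report something else, mostly with a low value. They report only what shows in the picture. A call takes as long as a camera call.
- search_frame(thing, camera): "position" ([column, row] in pixels, amid what is visible of it).
The state is a dict: "time_s": time; "qpos": joint angles; "joint_velocities": joint speeds; "effort": joint torques, N m; "tool_pos": TCP position; "tool_rot": TCP orientation; "force": force on the tool from outside, world axes, zero at the start; "wrist_torque": the same for the moment, N m; "grip_width": finger opening in m.
Only numpy, scipy, OpenCV 4.12 (cv2) and the standard library are available. Lean on these libraries where they do the work, as an engineer would, in place of code of your own. Each camera call takes 0.05 s, during which the arm holds its last target.

## Working session

There is one attempt and no reset: what is moved stays moved. The work goes in short steps, Python scripts to look and compute and a tool call to move; the robot and the scene stay as the last step left them, time stands still between calls to the robot, and variables do not carry over. Pictures are saved under pics/ and viewed, and the job is handed in when it is done.

Besides the shell and the picture viewer there is one more tool, called after ">>>" by a JSON object that holds its "fn" and its "kwargs", one argument or row to a line. arm_command: Moves the arm, as the interface text tells. Its arguments: {"type":"object","properties":{"targets":{"type":"array","items":{"type":"array","items":{"type":"array","items":{"type":"number"}}}},"newtons":{"type":"number"}},"required":["targets"]}

```bash
ls; mkdir -p pics; python3 - <<'E'
from cell import *
import cv2, numpy as np
print(get_obs())
for n in ["top","side"]:
    c=read_camera(n); cv2.imwrite(f"pics/{n}0.png",c["img"][:,:,::-1]); print(n,c["K"],c["origin"],c["attitude"])
    np.savez(f"pics/{n}0.npz",**{k:np.array(v) for k,v in c.items()})
    for t in ["caddy","caddy_cross","caddy_handle","white_lip","tray","white1","glue_jar","screwdriver","brush"]:
        print(t,[(d["position"],round(d["conf"],2)) for d in search_frame(t,n)][:4])
print(get_obs()["time_s"])
E
```

```text
pics
{'time_s': 0.0, 'qpos': array([-63.4790837 ,  18.43983255,  -4.01555322,  83.17548604,
         1.29532304,  78.54129748,  -3.25898473]), 'joint_velocities': array([-0.02658513,  0.0127902 , -0.01915961, -0.08427657, -0.02611387,
        0.00456242,  0.02151853]), 'effort': array([-2.26931897e-04, -4.91287100e+01, -4.03897623e-01, -3.12541795e+01,
       -6.39431085e-02,  4.36732150e-02,  1.88037820e-04]), 'tool_pos': array([0.28181551, 0.58510555, 0.22144765]), 'tool_rot': array([-1.79888647e+02,  6.11906349e-03,  1.54289953e+02]), 'force': array([ 0.32942224, -0.0551941 ,  0.80271869]), 'wrist_torque': array([-0.06196146, -0.02831353,  0.01858135]), 'grip_width': 0.08707054442919976}
top [[488.78806293   0.         317.0882656 ]
 [  0.         488.78806293 241.06582543]
 [  0.           0.           1.        ]] [ 0.391956   -0.11519991  0.88711295] [-1.66766898e+02  1.34629367e-01 -8.61562988e+01]
caddy [([380.3, 299.7], 0.95)]
caddy_cross [([381.3, 300.4], 0.73)]
caddy_handle [([378.3, 298.6], 0.71)]
white_lip [([382.6, 299.8], 0.98)]
tray [([127.2, 272.6], 0.77), ([380.2, 297.5], 0.48)]
white1 [([397.2, 299.1], 0.65), ([393.5, 324.2], 0.52)]
glue_jar [([279.9, 183.3], 0.9), ([369.8, 327.3], 0.25)]
screwdriver [([261.6, 319.8], 0.64)]
brush [([504.2, 267.3], 0.64)]
side [[561.46883731   0.         329.8215974 ]
 [  0.         561.46883731 239.45265915]
 [  0.           0.           1.        ]] [ 0.08425698 -0.59702226  0.90636875] [-140.54039683    0.16745253  -44.63235738]
caddy [([347.7, 308.9], 0.92)]
caddy_cross [([347.1, 312.2], 0.78)]
caddy_handle [([343.3, 311.2], 0.64)]
white_lip [([348.5, 312.2], 0.69)]
tray [([207.6, 184.2], 0.63)]
white1 [([341.5, 334.3], 0.62), ([323.6, 323.8], 0.6), ([337.5, 323.1], 0.59)]
glue_jar [([345.8, 195.7], 0.97)]
screwdriver [([253.4, 264.1], 0.74)]
brush [([467.7, 362.7], 0.73)]
1.0
```

View pics/top0.png

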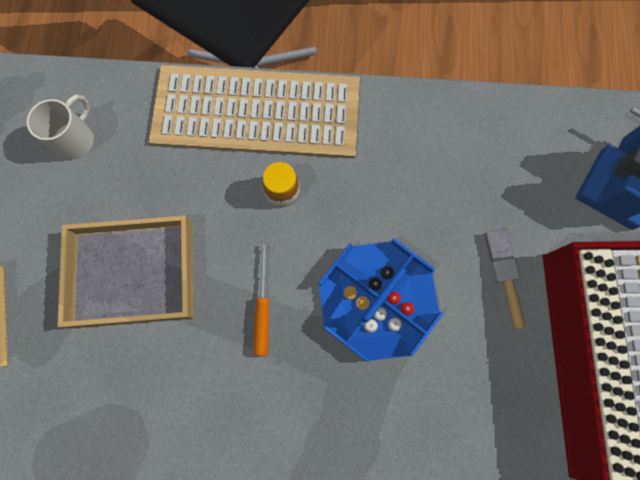

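View pics/side0.png

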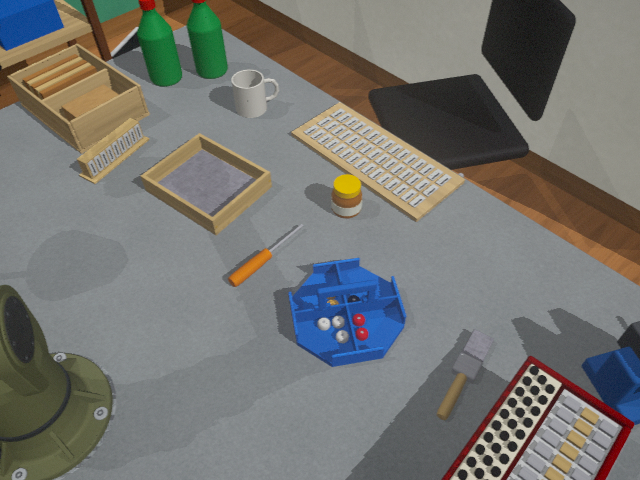

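```bash
cat > h.py <<'E'
import numpy as np, cv2
from scipy.spatial.transform import Rotation as Rn
def cloud(c):
    K=c["K"];z=np.asarray(c["z_map"],float);v,u=np.mgrid[:480,:640]
    P=np.stack([(u-K[0,2])/K[0,0]*z,(v-K[1,2])/K[1,1]*z,z],-1)
    W=P@Rn.from_euler('xyz',c["attitude"],degrees=True).as_matrix().T+c["origin"]
    W[z<=0]=np.nan
    return W
E
python3 - <<'E'
from h import *
for n in ["top","side"]:
    c=dict(np.load(f"pics/{n}0.npz")); W=cloud(c); img=c["img"].astype(int)
    hsv=cv2.cvtColor(c["img"],cv2.COLOR_RGB2HSV)
    inb=(W[...,0]>0.2)&(W[...,0]<0.8)&(np.abs(W[...,1])<0.6)
    print(n,"bench z",np.nanmedian(W[...,2][inb]))
    blue=inb&(hsv[...,0]>100)&(hsv[...,0]<125)&(hsv[...,1]>130)&(W[...,1]>-.45)&(W[...,1]<0.1)
    p=W[blue]; print("blue",len(p),np.nanpercentile(p,[1,50,99],axis=0).round(3).tolist())
    top=p[(p[:,2]>.075)]; print("handle",len(top),top.mean(0) if len(top) else 0, top.min(0),top.max(0))
    t2=top[top[:,2]>top[:,2].max()-.008];r=cv2.minAreaRect(t2[:,:2].astype(np.float32)); print("handle top rect",r,len(t2))
    r=cv2.minAreaRect(p[p[:,2]<.05][:,:2].astype(np.float32)); print("body rect",r)
    hull=cv2.convexHull(p[(p[:,2]<.045)&(p[:,2]>.03)][:,:2].astype(np.float32))[:,0]
    print("wall top mean",cv2.minEnclosingCircle(hull))
    tr=(W[...,2]>.038)&(W[...,2]<.055)&(W[...,0]>.2)&(W[...,0]<.6)&(W[...,1]>.1)&(W[...,1]<.5)
    q=W[tr]; print("tray",len(q),q[:,2].mean() if len(q) else 0, cv2.minAreaRect(q[:,:2].astype(np.float32)) if len(q) else 0)
    for m,u in [("jar",(280,180)),("sd",(262,320)),("brush",(505,270))] if n=="top" else [("jar",(347,190)),("sd",(253,264)),("brush",(467,363))]:
        print(m,W[u[1],u[0]].round(3))
    s=np.unravel_index(np.argmax(np.where(blue,1,0)),blue.shape)
    wh=inb&(hsv[...,1]<40)&(hsv[...,2]>170)&(W[...,1]>-.4)&(W[...,1]<0)&(W[...,0]<.5)
    print("white",wh.sum(),W[wh].mean(0))
E
```

```text
top bench z 0.0009137901366879642
blue 9812 [[0.399, -0.316, 0.001], [0.498, -0.217, 0.008], [0.597, -0.116, 0.098]]
handle 475 [ 0.49692307 -0.21602092  0.09612919] [ 0.452174   -0.25036922  0.07592835] [ 0.5416553  -0.18294998  0.10042288]
handle top rect ((0.4969927966594696, -0.2166116088628769), (0.011876944452524185, 0.10711198300123215), 55.85384750366211) 449
body rect ((0.5030195116996765, -0.21753805875778198), (0.20643293857574463, 0.2137369066476822), 55.827213287353516)
wall top mean ((0.4970015287399292, -0.21621829271316528), 0.1099948137998581)
tray 2176 0.04539096684825363 ((0.5152883529663086, 0.2342778444290161), (0.1810878962278366, 0.22250038385391235), 8.180730819702148)
jar [ 0.689 -0.028  0.074]
sd [ 0.446 -0.013  0.025]
brush [ 0.565 -0.44   0.018]
white 161 [ 0.45527332 -0.2164161   0.01680038]
side bench z 0.0008428894960125222
blue 8383 [[0.396, -0.319, 0.001], [0.496, -0.225, 0.01], [0.598, -0.115, 0.097]]
handle 646 [ 0.49611649 -0.21807197  0.09122464] [ 0.4515687  -0.25038181  0.07540838] [ 0.54485024 -0.18274784  0.10028595]
handle top rect ((0.4979715347290039, -0.21619145572185516), (0.013967372477054596, 0.10745412856340408), 56.2736930847168) 354
body rect ((0.5101563930511475, -0.2078574299812317), (0.23173098266124725, 0.21301677823066711), 56.014930725097656)
wall top mean ((0.49765026569366455, -0.2160116285085678), 0.11053373664617538)
tray 1884 0.04561887238066294 ((0.49239465594291687, 0.3098808526992798), (0.21261245012283325, 0.39633914828300476), 17.249404907226562)
jar [ 0.681 -0.04   0.076]
sd [ 0.442 -0.015  0.022]
brush [ 0.57  -0.44   0.017]
white 164 [ 0.45796221 -0.20995013  0.01541884]
```

```bash
cat >> h.py <<'E'
from cell import get_obs
def rel(pos=None,R=None):
    o=get_obs(); R0=Rn.from_euler('xyz',o["tool_rot"],degrees=True)
    t=np.zeros(3) if pos is None else R0.inv().apply(np.array(pos)-o["tool_pos"])
    r=np.zeros(3) if R is None else (R0.inv()*R).as_rotvec(degrees=True)
    print("t",o["time_s"],"tcp",o["tool_pos"].round(4),o["tool_rot"].round(2),"F",o["force"].round(1),"w",round(o["grip_width"],4),"q",o["qpos"].round(1))
    print("shift",t.round(4),"turn",r.round(2)); return t,r
down=lambda yaw: Rn.from_euler('xyz',[180,0,yaw],degrees=True)
E
python3 - <<'E'
from h import *
rel([.5,.2,.25],down(145.85))
rel([.497,-.216,.22],down(145.85))
E
```

```text
t 1.0 tcp [0.282  0.5857 0.2226] [180.     0.   154.29] F [ 0.1 -0.   0. ] w 0.087 q [-63.5  18.4  -4.   83.1   1.3  78.5  -3.3]
shift [-0.3637 -0.2529 -0.0274] turn [0.   0.   8.44]
t 1.0 tcp [0.282  0.5857 0.2226] [180.     0.   154.29] F [ 0.1 -0.   0. ] w 0.087 q [-63.5  18.4  -4.   83.1   1.3  78.5  -3.3]
shift [-0.5414 -0.6291  0.0025] turn [0.   0.   8.44]
```

>>> {"fn": "arm_command", "kwargs": {
  "targets": [
    [[-0.036,-0.025,-0.003,0,0,0.84,-1],[-0.073,-0.05,-0.006,0,0,1.7,-1],[-0.109,-0.076,-0.008,0,0,2.5,-1],[-0.146,-0.1,-0.011,0,0,3.4,-1],[-0.182,-0.126,-0.014,0,0,4.2,-1],[-0.218,-0.151,-0.016,0,0,5.1,-1],[-0.255,-0.177,-0.019,0,0,5.9,-1],[-0.291,-0.202,-0.022,0,0,6.8,-1],[-0.327,-0.227,-0.025,0,0,7.6,-1],[-0.364,-0.253,-0.027,0,0,8.4,-1]]
  ]
}}

```text
time_s: 2.0
tool_pos: [0.5009, 0.1984, 0.2502]
tool_rot: [179.9, 0.0, 145.9]
force: [0.1, -0.2, 0.4]
grip_width: 0.0869
```

```bash
python3 - <<'E'
from h import *
rel([.497,-.216,.2],down(145.85))
E
```

```text
t 2.0 tcp [0.5009 0.1984 0.2502] [1.7993e+02 2.0000e-02 1.4589e+02] F [ 0.1 -0.2  0.4] w 0.0869 q [-37.5   3.8  13.8  97.2  -1.   79.   32.3]
shift [-0.2291 -0.3454  0.0498] turn [0.07 0.02 0.04]
```

>>> {"fn": "arm_command", "kwargs": {
  "targets": [
    [[-0.023,-0.035,0,0,0,0,-1],[-0.046,-0.069,0,0,0,0,-1],[-0.069,-0.104,0,0,0,0,-1],[-0.092,-0.138,0,0,0,0,-1],[-0.115,-0.173,0,0,0,0,-1],[-0.137,-0.207,0.01,0,0,0,-1],[-0.16,-0.242,0.02,0,0,0,-1],[-0.183,-0.276,0.03,0,0,0,-1],[-0.206,-0.311,0.04,0,0,0,-1],[-0.229,-0.345,0.05,0,0,0,-1]]
  ]
}}

```text
time_s: 3.0
tool_pos: [0.4962, -0.216, 0.1996]
tool_rot: [179.9, 0.1, 145.9]
force: [0.8, 0.6, -0.4]
grip_width: 0.0868
```

```bash
python3 - <<'E'
from h import *
rel([.497,-.216,.067],down(145.85))
E
```

```text
t 3.0 tcp [ 0.4962 -0.216   0.1996] [1.7995e+02 5.0000e-02 1.4589e+02] F [ 0.8  0.6 -0.4] w 0.0868 q [-13.5   6.1  36.9 101.8  -3.9  73.3  80.2]
shift [-0.0006  0.0003  0.1326] turn [0.05 0.05 0.04]
```

>>> {"fn": "arm_command", "kwargs": {
  "targets": [
    [[0,0,0.02,0,0,0,-1],[0,0,0.04,0,0,0,-1],[0,0,0.06,0,0,0,-1],[0,0,0.08,0,0,0,-1],[0,0,0.1,0,0,0,-1],[0,0,0.115,0,0,0,-1],[0,0,0.125,0,0,0,-1],[0,0,0.132,0,0,0,-1],[0,0,0.132,0,0,0,-1]]
  ]
}}

```text
time_s: 3.9
tool_pos: [0.4961, -0.2142, 0.067]
tool_rot: [-180.0, -0.1, 145.9]
force: [0.1, 0.9, 0.8]
grip_width: 0.0869
```

```bash
python3 - <<'E'
from h import *
c=read_camera("side") if 0 else __import__("cell").read_camera("side")
cv2.imwrite("pics/pre.png",cv2.resize(c["img"][150:400,200:520,::-1],(768,600)))
rel([.497,-.216,.067],down(145.85))
E
```

```text
t 3.95 tcp [ 0.4965 -0.2144  0.0677] [180.     0.   145.89] F [-0.6  0.3 -0.7] w 0.0872 q [-11.2  14.5  35.8 110.   -9.9  58.6  84.8]
shift [-0.0013 -0.0011  0.0007] turn [0.   0.   0.04]
```

View pics/pre.png

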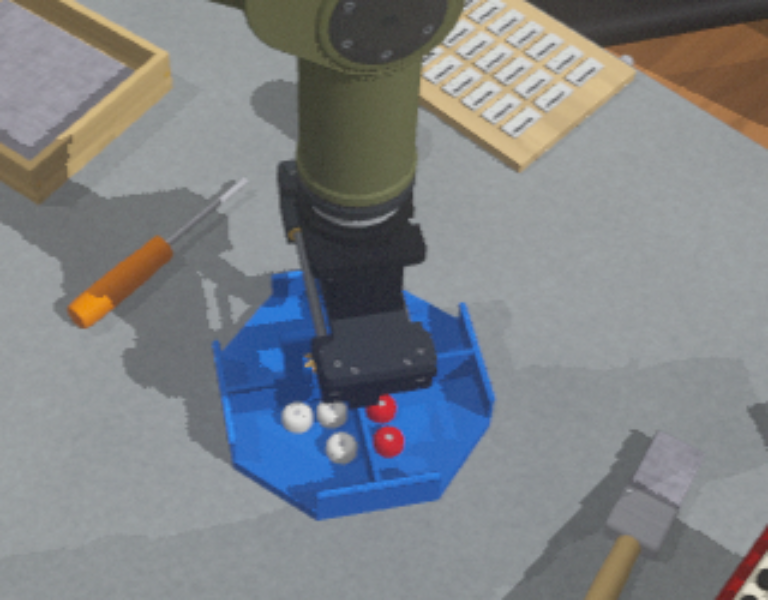

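The gripper straddles the handle (about (370,370) in this crop), and no part has moved. Closing the jaws.

>>> {"fn": "arm_command", "kwargs": {
  "targets": [
    [[0,0,0,0,0,0,0],[0,0,0,0,0,0,0.4],[0,0,0,0,0,0,0.7],[0,0,0,0,0,0,1],[0,0,0,0,0,0,1],[0,0,0,0,0,0,1],[0,0,0,0,0,0,1],[0,0,0,0,0,0,1]]
  ],
  "newtons": 20
}}

```text
time_s: 4.75
tool_pos: [0.4964, -0.2143, 0.0675]
tool_rot: [180.0, -0.0, 145.9]
force: [-0.7, -0.2, -0.0]
grip_width: 0.0312
```

>>> {"fn": "arm_command", "kwargs": {
  "targets": [
    [[0,0,0,0,0,0,1],[0,0,0,0,0,0,1],[0,0,0,0,0,0,1]]
  ],
  "newtons": 60
}}

```text
time_s: 5.05
tool_pos: [0.4963, -0.2145, 0.0676]
tool_rot: [-180.0, 0.0, 145.9]
force: [-0.4, -0.5, 0.4]
grip_width: 0.0114
```

```bash
python3 - <<'E'
from h import *
rel([.497,-.216,.167],down(145.85))
E
```

```text
t 5.05 tcp [ 0.4963 -0.2145  0.0676] [-179.99    0.    145.88] F [-0.4 -0.5  0.4] w 0.0114 q [-11.2  14.5  35.9 110.   -9.9  58.5  84.8]
shift [-0.0015 -0.0009 -0.0994] turn [-0.01  0.    0.03]
```

>>> {"fn": "arm_command", "kwargs": {
  "targets": [
    [[0,0,-0.003,0,0,0,1],[0,0,-0.008,0,0,0,1],[0,0,-0.015,0,0,0,1],[0,0,-0.027,0,0,0,1],[0,0,-0.04,0,0,0,1],[0,0,-0.055,0,0,0,1],[0,0,-0.07,0,0,0,1],[0,0,-0.083,0,0,0,1],[0,0,-0.093,0,0,0,1],[0,0,-0.1,0,0,0,1]]
  ]
}}

```text
time_s: 6.05
tool_pos: [0.4967, -0.2144, 0.1688]
tool_rot: [180.0, 0.1, 145.9]
force: [0.1, -0.1, -3.8]
grip_width: 0.0112
```

```bash
python3 - <<'E'
from h import *
import cell
c=cell.read_camera("side")
cv2.imwrite("pics/lift.png",cv2.resize(c["img"][150:400,200:520,::-1],(768,600)))
rel([.644,.257,.167],down(145.85))
E
```

```text
t 6.1 tcp [ 0.4971 -0.2146  0.1695] [1.7994e+02 1.1000e-01 1.4589e+02] F [ 1.1 -0.  -3.6] w 0.0114 q [-13.3   7.6  36.9 104.   -4.9  69.8  80.9]
shift [0.1428 0.4728 0.0027] turn [0.06 0.11 0.04]
```

View pics/lift.png

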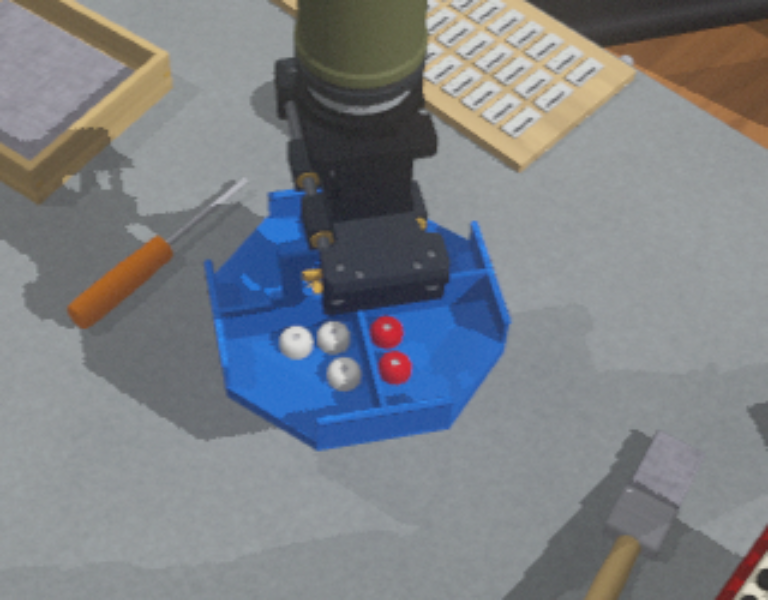

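>>> {"fn": "arm_command", "kwargs": {
  "targets": [
    [[0.0014,0.0047,0,0,0,0,1],[0.0043,0.0142,0,0,0,0,1],[0.0086,0.0284,0,0,0,0,1],[0.0143,0.0473,0,0,0,0,1],[0.022,0.0733,0,0,0,0,1],[0.0315,0.104,0,0,0,0,1],[0.0415,0.137,0,0,0,0,1],[0.0515,0.17,0,0,0,0,1],[0.0615,0.203,0,0,0,0,1],[0.0715,0.2365,0,0,0,0,1]]
  ]
}}

```text
time_s: 7.1
tool_pos: [0.5694, 0.0242, 0.1666]
tool_rot: [-180.0, -0.1, 145.9]
force: [0.2, -0.3, -4.6]
grip_width: 0.0114
```

>>> {"fn": "arm_command", "kwargs": {
  "targets": [
    [[0.01,0.033,0,0,0,0,1],[0.02,0.066,0,0,0,0,1],[0.03,0.099,0,0,0,0,1],[0.04,0.1325,0,0,0,0,1],[0.0495,0.163,0,0,0,0,1],[0.0572,0.189,0,0,0,0,1],[0.063,0.208,0,0,0,0,1],[0.067,0.222,0,0,0,0,1],[0.07,0.2315,0,0,0,0,1],[0.0715,0.2365,0,0,0,0,1]]
  ]
}}

```text
time_s: 8.1
tool_pos: [0.6429, 0.2584, 0.1668]
tool_rot: [-179.9, -0.0, 145.9]
force: [0.4, 0.6, -4.5]
grip_width: 0.0117
```

```bash
cat > tilt.py <<'E'
from h import *
import sys
# R: current upright tool orientation yaw 145.85 ; tilt th toward d
d=np.array([np.cos(np.radians(190.85)),np.sin(np.radians(190.85)),0]);ax=np.cross([0,0,1],d)
def target(th,lip):
    T=Rn.from_rotvec(ax*np.radians(th)); 
    h=np.array(lip)+T.apply(-.103*d+np.array([0,0,.0735]))
    R=T*down(145.85); return h+R.apply([0,0,.019]),R
E
python3 - <<'E'
from tilt import *
import cell
c=cell.read_camera("top"); cv2.imwrite("pics/over.png",c["img"][...,::-1])
for th in range(0,56,5):
    p,R=target(th,[.543,.238,.072]); print(th,p.round(3))
    if th in(0,5,10,15,20,25,30,40,50): rel(p,R)
E
```

```text
0 [0.644 0.257 0.126]
t 8.15 tcp [0.6432 0.2587 0.1671] [-1.7999e+02 -2.0000e-02  1.4593e+02] F [ 0.9  0.2 -3.9] w 0.0111 q [-38.9  25.9  20.4  81.1  -9.1  74.6  38. ]
shift [-0.0016 -0.0005  0.0406] turn [-0.01 -0.02  0.08]
5 [0.639 0.256 0.135]
t 8.15 tcp [0.6432 0.2587 0.1671] [-1.7999e+02 -2.0000e-02  1.4593e+02] F [ 0.9  0.2 -3.9] w 0.0111 q [-38.9  25.9  20.4  81.1  -9.1  74.6  38. ]
shift [ 0.0021 -0.0042  0.0318] turn [-3.54 -3.56  0.08]
10 [0.633 0.255 0.144]
t 8.15 tcp [0.6432 0.2587 0.1671] [-1.7999e+02 -2.0000e-02  1.4593e+02] F [ 0.9  0.2 -3.9] w 0.0111 q [-38.9  25.9  20.4  81.1  -9.1  74.6  38. ]
shift [ 0.0062 -0.0083  0.0235] turn [-7.07 -7.1   0.08]
15 [0.627 0.254 0.151]
t 8.15 tcp [0.6432 0.2587 0.1671] [-1.7999e+02 -2.0000e-02  1.4593e+02] F [ 0.9  0.2 -3.9] w 0.0111 q [-38.9  25.9  20.4  81.1  -9.1  74.6  38. ]
shift [ 0.0109 -0.013   0.0158] turn [-10.6  -10.64   0.08]
20 [0.62  0.253 0.158]
t 8.15 tcp [0.6432 0.2587 0.1671] [-1.7999e+02 -2.0000e-02  1.4593e+02] F [ 0.9  0.2 -3.9] w 0.0111 q [-38.9  25.9  20.4  81.1  -9.1  74.6  38. ]
shift [ 0.016  -0.0181  0.
[... 318 characters left out ...]
] [-1.7999e+02 -2.0000e-02  1.4593e+02] F [ 0.9  0.2 -3.9] w 0.0111 q [-38.9  25.9  20.4  81.1  -9.1  74.6  38. ]
shift [ 0.0275 -0.0295 -0.0036] turn [-21.2  -21.25   0.08]
35 [0.595 0.248 0.176]
40 [0.586 0.246 0.18 ]
t 8.15 tcp [0.6432 0.2587 0.1671] [-1.7999e+02 -2.0000e-02  1.4593e+02] F [ 0.9  0.2 -3.9] w 0.0111 q [-38.9  25.9  20.4  81.1  -9.1  74.6  38. ]
shift [ 0.0403 -0.0423 -0.0129] turn [-28.27 -28.33   0.07]
45 [0.577 0.244 0.183]
50 [0.567 0.243 0.186]
t 8.15 tcp [0.6432 0.2587 0.1671] [-1.7999e+02 -2.0000e-02  1.4593e+02] F [ 0.9  0.2 -3.9] w 0.0111 q [-38.9  25.9  20.4  81.1  -9.1  74.6  38. ]
shift [ 0.0541 -0.056  -0.0189] turn [-35.34 -35.4    0.07]
55 [0.557 0.241 0.188]
```

View pics/over.png

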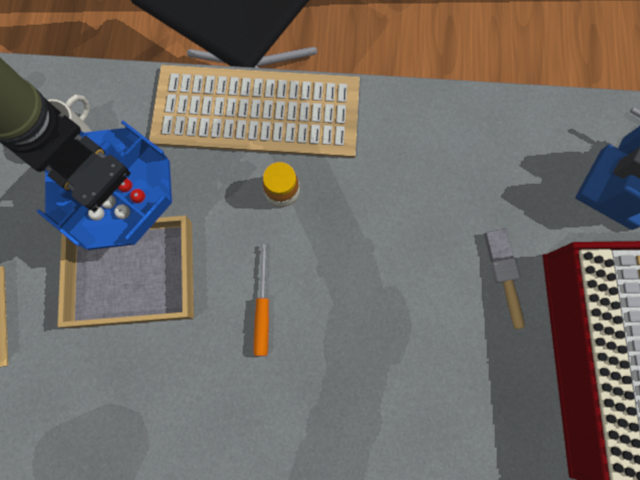

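>>> {"fn": "arm_command", "kwargs": {
  "targets": [
    [[0.001,-0.001,0.0005,-0.9,-0.9,0,1],[0.003,-0.003,0.002,-2.5,-2.5,0,1],[0.005,-0.005,0.003,-4,-4,0,1],[0.0065,-0.007,0.004,-5.7,-5.7,0,1],[0.008,-0.009,0.005,-7.3,-7.3,0,1],[0.01,-0.011,0.006,-9,-9,0,1],[0.012,-0.0135,0.007,-10.6,-10.6,0,1],[0.014,-0.0155,0.008,-12.2,-12.2,0,1],[0.0155,-0.0175,0.0085,-13.6,-13.6,0,1],[0.016,-0.018,0.0086,-14.14,-14.14,0,1]]
  ]
}}

```text
time_s: 9.15
tool_pos: [0.6185, 0.2496, 0.1584]
tool_rot: [165.7, 13.9, 144.0]
force: [-0.3, -0.6, -5.2]
grip_width: 0.0116
```

```bash
python3 - <<'E'
from tilt import *
for th in (20,25,30,35,40,45,50):
    rel(*target(th,[.543,.238,.072]))
E
```

```text
t 9.15 tcp [0.6185 0.2496 0.1584] [165.66  13.93 144.02] F [-0.3 -0.6 -5.2] w 0.0116 q [-47.    9.1  21.6 105.3   2.5  47.   28.1]
shift [0.0008 0.0033 0.0006] turn [-0.1  -0.05 -0.06]
t 9.15 tcp [0.6185 0.2496 0.1584] [165.66  13.93 144.02] F [-0.3 -0.6 -5.2] w 0.0116 q [-47.    9.1  21.6 105.3   2.5  47.   28.1]
shift [ 0.0044 -0.0004 -0.0082] turn [-3.64 -3.58 -0.06]
t 9.15 tcp [0.6185 0.2496 0.1584] [165.66  13.93 144.02] F [-0.3 -0.6 -5.2] w 0.0116 q [-47.    9.1  21.6 105.3   2.5  47.   28.1]
shift [ 0.0086 -0.0046 -0.0165] turn [-7.18 -7.12 -0.06]
t 9.15 tcp [0.6185 0.2496 0.1584] [165.66  13.93 144.02] F [-0.3 -0.6 -5.2] w 0.0116 q [-47.    9.1  21.6 105.3   2.5  47.   28.1]
shift [ 0.0132 -0.0092 -0.0242] turn [-10.71 -10.65  -0.06]
t 9.15 tcp [0.6185 0.2496 0.1584] [165.66  13.93 144.02] F [-0.3 -0.6 -5.2] w 0.0116 q [-47.    9.1  21.6 105.3   2.5  47.   28.1]
shift [ 0.0183 -0.0144 -0.0313] turn [-14.25 -14.19  -0.06]
t 9.15 tcp [0.6185 0.2496 0.1584] [165.66  13.93 144.02] F [-0.3 -0.6 -5.2] w 0.0116 q [-47.    9.1  21.6 105.3   2.5  47.   28.1]
shift [ 0.0239 -0.0199 -0.0378] turn [-17.79 -17.72  -0.05]
t 9.15 tcp [0.6185 0.2496 0.1584] [165.66  13.93 144.02] F [-0.3 -0.6 -5.2] w 0.0116 q [-47.    9.1  21.6 105.3   2.5  47.   28.1]
shift [ 0.0298 -0.0259 -0.0435] turn [-21.33 -21.25  -0.05]
```

>>> {"fn": "arm_command", "kwargs": {
  "targets": [
    [[0.001,0.002,-0.001,-0.7,-0.7,0,1],[0.002,0.002,-0.003,-1.4,-1.4,0,1],[0.0025,0.0015,-0.004,-2.1,-2.1,0,1],[0.003,0.001,-0.006,-2.8,-2.8,0,1],[0.0044,-0.0004,-0.008,-3.6,-3.6,0,1],[0.005,-0.001,-0.0095,-4.2,-4.2,0,1],[0.006,-0.002,-0.0115,-5,-5,0,1],[0.007,-0.003,-0.013,-5.7,-5.7,0,1],[0.008,-0.004,-0.015,-6.4,-6.4,0,1],[0.0086,-0.0046,-0.0165,-7.1,-7.1,0,1]]
  ]
}}

```text
time_s: 10.15
tool_pos: [0.6049, 0.2516, 0.1714]
tool_rot: [157.7, 20.8, 141.7]
force: [-0.3, -0.4, -5.0]
grip_width: 0.0115
```

```bash
python3 - <<'E'
from tilt import *
import cell
c=cell.read_camera("side"); cv2.imwrite("pics/t30.png",c["img"][...,::-1])
for th in (30,35,40,45,50):
    rel(*target(th,[.543,.238,.072]))
E
```

```text
t 10.2 tcp [0.6044 0.2515 0.1711] [157.7   20.77 141.75] F [-1.1  0.8 -5.4] w 0.0119 q [-50.9   1.2  21.  115.2  15.5  36.   15.4]
shift [-0.0005 -0.0019 -0.0001] turn [0.1  0.05 0.03]
t 10.2 tcp [0.6044 0.2515 0.1711] [157.7   20.77 141.75] F [-1.1  0.8 -5.4] w 0.0119 q [-50.9   1.2  21.  115.2  15.5  36.   15.4]
shift [ 0.0031 -0.0055 -0.0089] turn [-3.43 -3.48  0.03]
t 10.2 tcp [0.6044 0.2515 0.1711] [157.7   20.77 141.75] F [-1.1  0.8 -5.4] w 0.0119 q [-50.9   1.2  21.  115.2  15.5  36.   15.4]
shift [ 0.0073 -0.0097 -0.0172] turn [-6.97 -7.02  0.03]
t 10.2 tcp [0.6044 0.2515 0.1711] [157.7   20.77 141.75] F [-1.1  0.8 -5.4] w 0.0119 q [-50.9   1.2  21.  115.2  15.5  36.   15.4]
shift [ 0.0119 -0.0143 -0.0249] turn [-10.5  -10.56   0.03]
t 10.2 tcp [0.6044 0.2515 0.1711] [157.7   20.77 141.75] F [-1.1  0.8 -5.4] w 0.0119 q [-50.9   1.2  21.  115.2  15.5  36.   15.4]
shift [ 0.0171 -0.0194 -0.0321] turn [-14.04 -14.09   0.03]
```

View pics/t30.png

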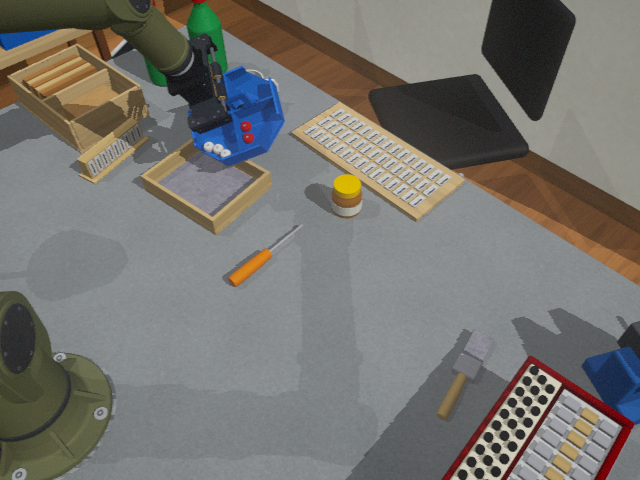

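The white feet are at the lip, around (215,148), and the reds are still by the divider at (247,132). The lip is over the tray, so I'll keep tilting.

>>> {"fn": "arm_command", "kwargs": {
  "targets": [
    [[0.0005,-0.002,-0.0017,-0.7,-0.7,0,1],[0.001,-0.003,-0.0035,-1.4,-1.4,0,1],[0.002,-0.004,-0.005,-2.1,-2.1,0,1],[0.0025,-0.005,-0.007,-2.8,-2.8,0,1],[0.003,-0.0055,-0.009,-3.5,-3.5,0,1],[0.004,-0.006,-0.0105,-4.2,-4.2,0,1],[0.005,-0.007,-0.012,-4.9,-4.9,0,1],[0.0055,-0.008,-0.014,-5.6,-5.6,0,1],[0.0065,-0.009,-0.0155,-6.3,-6.3,0,1],[0.0073,-0.0097,-0.0172,-7,-7,0,1]]
  ]
}}

```text
time_s: 11.2
tool_pos: [0.5867, 0.2463, 0.1803]
tool_rot: [149.3, 27.0, 138.3]
force: [-0.1, 0.2, -3.9]
grip_width: 0.0115
```

```bash
python3 - <<'E'
from tilt import *
import cell
c=cell.read_camera("side"); cv2.imwrite("pics/t40.png",cv2.resize(c["img"][40:240,100:340,::-1],(720,600)))
c=cell.read_camera("top"); cv2.imwrite("pics/t40t.png",cv2.resize(c["img"][100:340,0:300,::-1],(720,576)))
for th in (40,45,50):
    rel(*target(th,[.543,.238,.072]))
E
```

```text
t 11.3 tcp [0.5862 0.2462 0.1798] [149.36  26.99 138.39] F [-0.7  1.1 -4.3] w 0.0115 q [-50.9  -5.8  16.8 125.   36.6  27.5  -5.6]
shift [ 0.      0.0001 -0.0002] turn [-0.01 -0.08  0.04]
t 11.3 tcp [0.5862 0.2462 0.1798] [149.36  26.99 138.39] F [-0.7  1.1 -4.3] w 0.0115 q [-50.9  -5.8  16.8 125.   36.6  27.5  -5.6]
shift [ 0.0037 -0.0036 -0.009 ] turn [-3.54 -3.61  0.04]
t 11.3 tcp [0.5862 0.2462 0.1798] [149.36  26.99 138.39] F [-0.7  1.1 -4.3] w 0.0115 q [-50.9  -5.8  16.8 125.   36.6  27.5  -5.6]
shift [ 0.0078 -0.0077 -0.0172] turn [-7.08 -7.15  0.03]
```

View pics/t40.png

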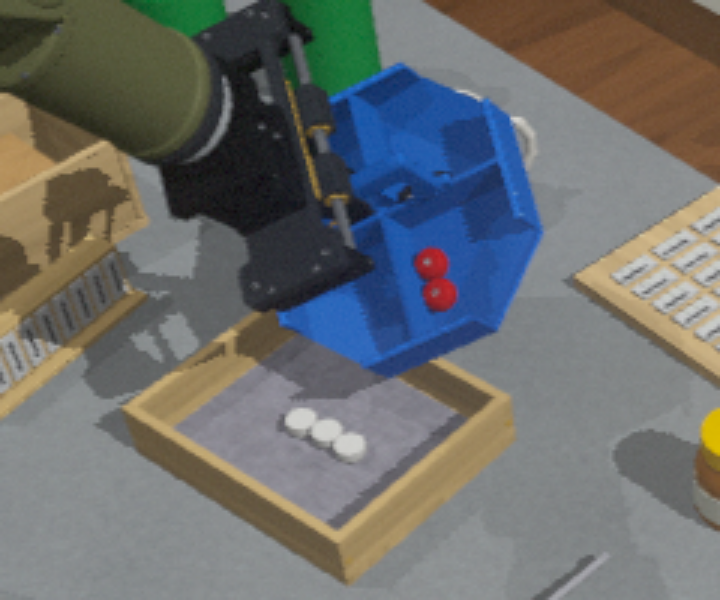

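View pics/t40t.png

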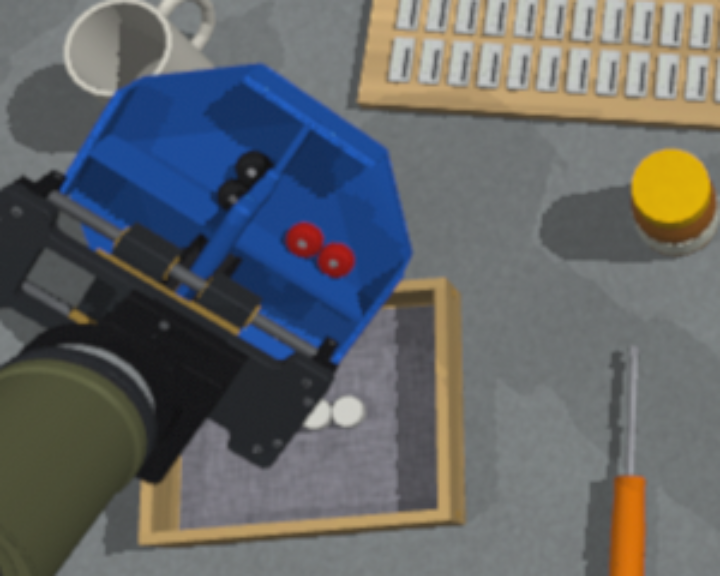

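All three white feet are on the felt at about (325,432), reds and blacks are in place. Tilting back.

```bash
python3 - <<'E'
from tilt import *
for th in (35,30,25,20):
    rel(*target(th,[.545,.238,.072+.001*(40-th)]))
E
```

```text
t 11.3 tcp [0.5862 0.2462 0.1798] [149.36  26.99 138.39] F [-0.7  1.1 -4.3] w 0.0115 q [-50.9  -5.8  16.8 125.   36.6  27.5  -5.6]
shift [-0.0067  0.0062  0.0064] turn [3.52 3.46 0.04]
t 11.3 tcp [0.5862 0.2462 0.1798] [149.36  26.99 138.39] F [-0.7  1.1 -4.3] w 0.0115 q [-50.9  -5.8  16.8 125.   36.6  27.5  -5.6]
shift [-0.0115  0.011   0.0121] turn [7.06 7.   0.04]
t 11.3 tcp [0.5862 0.2462 0.1798] [149.36  26.99 138.39] F [-0.7  1.1 -4.3] w 0.0115 q [-50.9  -5.8  16.8 125.   36.6  27.5  -5.6]
shift [-0.0157  0.0152  0.0181] turn [10.59 10.53  0.04]
t 11.3 tcp [0.5862 0.2462 0.1798] [149.36  26.99 138.39] F [-0.7  1.1 -4.3] w 0.0115 q [-50.9  -5.8  16.8 125.   36.6  27.5  -5.6]
shift [-0.0192  0.0187  0.0242] turn [14.13 14.07  0.05]
```

>>> {"fn": "arm_command", "kwargs": {
  "targets": [
    [[-0.003,0.003,0.0025,1.2,1.2,0,1],[-0.005,0.005,0.005,2.6,2.6,0,1],[-0.007,0.0065,0.007,4,4,0,1],[-0.009,0.0085,0.0095,5.5,5.5,0,1],[-0.0115,0.011,0.012,7,7,0,1],[-0.013,0.0125,0.0145,8.4,8.4,0,1],[-0.015,0.0145,0.017,9.8,9.8,0,1],[-0.0165,0.016,0.0195,11.3,11.3,0,1],[-0.018,0.0175,0.022,12.7,12.7,0,1],[-0.0192,0.0187,0.0242,14.1,14.1,0,1]]
  ]
}}

```text
time_s: 12.3
tool_pos: [0.6231, 0.2531, 0.1792]
tool_rot: [165.6, 14.0, 144.1]
force: [-0.5, -0.2, -4.2]
grip_width: 0.011
```

```bash
python3 - <<'E'
from tilt import *
for th in (10,0):
    rel(*target(th,[.545,.238,.072+.001*(40-th)]))
E
```

```text
t 12.3 tcp [0.6231 0.2531 0.1792] [165.57  13.98 144.15] F [-0.5 -0.2 -4.2] w 0.011 q [-48.6   8.8  23.2 103.3   2.2  49.3  28.6]
shift [-0.007   0.0068  0.0096] turn [7.08 7.05 0.07]
t 12.3 tcp [0.6231 0.2531 0.1792] [165.57  13.98 144.15] F [-0.5 -0.2 -4.2] w 0.011 q [-48.6   8.8  23.2 103.3   2.2  49.3  28.6]
shift [-0.0127  0.0124  0.02  ] turn [14.14 14.12  0.07]
```

>>> {"fn": "arm_command", "kwargs": {
  "targets": [
    [[-0.001,0.001,0.0015,1.4,1.4,0,1],[-0.003,0.003,0.003,2.8,2.8,0,1],[-0.0045,0.0045,0.005,4.2,4.2,0,1],[-0.006,0.006,0.0075,5.7,5.7,0,1],[-0.007,0.0068,0.0096,7.1,7.1,0,1],[-0.0085,0.008,0.012,8.6,8.6,0,1],[-0.01,0.0095,0.014,10.1,10.1,0,1],[-0.011,0.011,0.016,11.5,11.5,0,1],[-0.012,0.012,0.0185,13,13,0,1],[-0.0127,0.0124,0.02,14.1,14.1,0,1]]
  ]
}}

```text
time_s: 13.3
tool_pos: [0.647, 0.2576, 0.166]
tool_rot: [179.9, 0.1, 145.9]
force: [-0.1, -0.5, -4.5]
grip_width: 0.0114
```

```bash
python3 - <<'E'
from tilt import *
rel([.497,-.216,.167],down(145.85))
import cell
c=cell.read_camera("side"); cv2.imwrite("pics/t0.png",cv2.resize(c["img"][40:240,100:340,::-1],(720,600)))
E
```

```text
t 13.3 tcp [0.647  0.2576 0.166 ] [1.7992e+02 1.1000e-01 1.4594e+02] F [-0.1 -0.5 -4.5] w 0.0114 q [-40.2  26.5  22.5  80.9 -10.2  74.6  38.9]
shift [-0.141  -0.4764 -0.0014] turn [0.08 0.11 0.09]
```

View pics/t0.png

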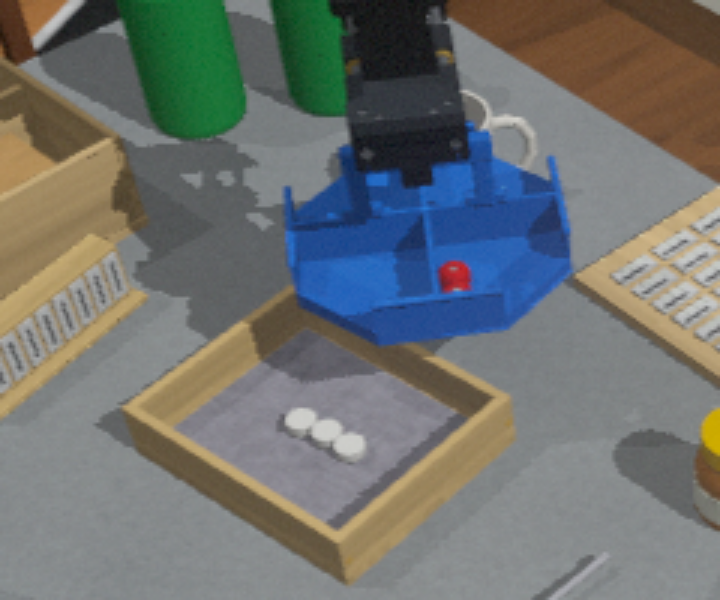

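The caddy is upright with the reds in their pocket and three whites in the tray. Carrying it back.

>>> {"fn": "arm_command", "kwargs": {
  "targets": [
    [[-0.0014,-0.0047,0,0,0,0,1],[-0.0042,-0.0142,0,0,0,0,1],[-0.0085,-0.0284,0,0,0,0,1],[-0.014,-0.0473,0,0,0,0,1],[-0.0218,-0.0735,0,0,0,0,1],[-0.031,-0.1045,0,0,0,0,1],[-0.041,-0.138,0,0,0,0,1],[-0.051,-0.171,0,0,0,0,1],[-0.0607,-0.2045,0,0,0,0,1],[-0.0705,-0.238,0,0,0,0,1]]
  ]
}}

```text
time_s: 14.35
tool_pos: [0.569, 0.0177, 0.1665]
tool_rot: [179.9, 0.1, 145.8]
force: [1.2, 0.2, -4.2]
grip_width: 0.0114
```

>>> {"fn": "arm_command", "kwargs": {
  "targets": [
    [[-0.01,-0.033,0,0,0,0,1],[-0.02,-0.066,0,0,0,0,1],[-0.0295,-0.1,0,0,0,0,1],[-0.0395,-0.133,0,0,0,0,1],[-0.0485,-0.164,0,0,0,0,1],[-0.0563,-0.19,0,0,0,0,1],[-0.062,-0.209,0,0,0,0,1],[-0.066,-0.223,0,0,0,0,1],[-0.069,-0.233,0,0,0,0,1],[-0.0705,-0.238,0,0,0,0,1]]
  ]
}}

```text
time_s: 15.35
tool_pos: [0.4947, -0.2169, 0.166]
tool_rot: [179.9, 0.1, 145.8]
force: [-0.0, 0.1, -4.0]
grip_width: 0.0114
```

>>> {"fn": "arm_command", "kwargs": {
  "targets": [
    [[0,0,0,0,0,0,1],[0,0,0,0,0,0,1]]
  ]
}}

```text
time_s: 15.55
tool_pos: [0.4957, -0.215, 0.1657]
tool_rot: [179.9, 0.0, 146.0]
force: [-0.2, 0.4, -6.2]
grip_width: 0.0112
```

```bash
python3 - <<'E'
from tilt import *
import cell
rel([.497,-.216,.0676],down(145.85))
for n in ("side","top"):
    c=cell.read_camera(n); cv2.imwrite(f"pics/back_{n}.png",cv2.resize(c["img"][150:400,200:520,::-1],(768,600)))
    W=cloud(c);hsv=cv2.cvtColor(c["img"],cv2.COLOR_RGB2HSV)
    b=(hsv[...,0]>100)&(hsv[...,0]<125)&(hsv[...,1]>130)&(W[...,1]>-.45)&(W[...,1]<0.1)&(W[...,0]>.3)&(W[...,0]<.65)
    p=W[b]; print(n,np.nanpercentile(p[:,2],[1,5,50,99]).round(4))
    # plane of pocket floors: ransac
    q=p[(p[:,2]>.08)&(p[:,2]<.125)]
    best=None;rng=np.random.default_rng(0)
    for _ in range(600):
        a=q[rng.choice(len(q),3,False)];nn=np.cross(a[1]-a[0],a[2]-a[0]);l=np.linalg.norm(nn)
        if l<1e-4: continue
        nn/=l
        if abs(nn[2])<.9: continue
        m=abs((q-a[0])@nn)<.0015
        if best is None or m.sum()>best.sum(): best=m
    g=q[best];A=np.c_[g[:,:2]-[.497,-.216],np.ones(len(g))];s=np.linalg.lstsq(A,g[:,2],rcond=None)[0];print("floor plane slopes deg",np.degrees(s[:2]).round(2),"z",s[2].round(4),len(g))
E
```

```text
t 15.55 tcp [ 0.4957 -0.215   0.1657] [1.7992e+02 2.0000e-02 1.4597e+02] F [-0.2  0.4 -6.2] w 0.0112 q [-14.8   7.8  38.6 104.4  -5.3  69.5  81.4]
shift [-0.0016 -0.0002  0.0981] turn [0.08 0.02 0.12]
side [0.0991 0.1005 0.1068 0.1965]
floor plane slopes deg [-0.04  1.35] z 0.1033 1888
top [0.0996 0.1011 0.1056 0.2779]
floor plane slopes deg [-1.94  8.81] z 0.0936 1179
```

View pics/back_side.png

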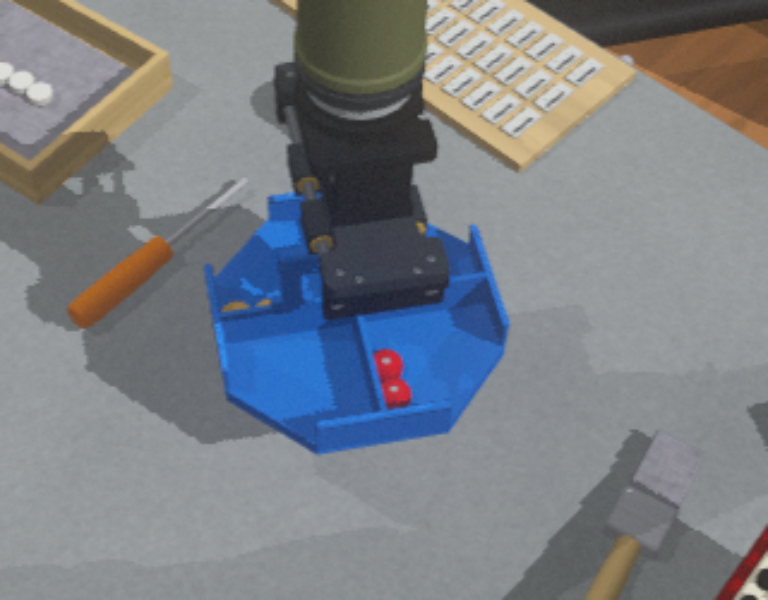

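>>> {"fn": "arm_command", "kwargs": {
  "targets": [
    [[0,0,0.006,0,0,0,1],[0,0,0.016,0,0,0,1],[0,0,0.028,0,0,0,1],[0,0,0.04,0,0,0,1],[0,0,0.052,0,0,0,1],[0,0,0.063,0,0,0,1],[0,0,0.073,0,0,0,1],[0,0,0.081,0,0,0,1],[0,0,0.087,0,0,0,1],[0,0,0.09,0,0,0,1]]
  ]
}}

```text
time_s: 16.65
tool_pos: [0.4952, -0.216, 0.0752]
tool_rot: [180.0, 0.0, 145.9]
force: [0.0, 0.4, -4.2]
grip_width: 0.0116
```

>>> {"fn": "arm_command", "kwargs": {
  "targets": [
    [[0,0,0.001,0,0,0,1],[0,0,0.002,0,0,0,1],[0,0,0.003,0,0,0,1],[0,0,0.004,0,0,0,1],[0,0,0.005,0,0,0,1]]
  ]
}}

```text
time_s: 17.15
tool_pos: [0.4955, -0.2161, 0.071]
tool_rot: [179.9, 0.1, 145.9]
force: [0.4, 0.4, -5.2]
grip_width: 0.0119
```

>>> {"fn": "arm_command", "kwargs": {
  "targets": [
    [[0,0,0.0005,0,0,0,1],[0,0,0.001,0,0,0,1],[0,0,0.0015,0,0,0,1],[0,0,0.002,0,0,0,1]]
  ]
}}

```text
time_s: 17.55
tool_pos: [0.4954, -0.2161, 0.0688]
tool_rot: [180.0, 0.0, 145.9]
force: [-0.1, -0.1, -4.5]
grip_width: 0.0116
```

>>> {"fn": "arm_command", "kwargs": {
  "targets": [
    [[0,0,0.0005,0,0,0,1],[0,0,0.001,0,0,0,1],[0,0,0.001,0,0,0,1]]
  ]
}}

```text
time_s: 17.85
tool_pos: [0.4953, -0.216, 0.0678]
tool_rot: [180.0, 0.0, 145.9]
force: [-0.5, 0.2, -4.2]
grip_width: 0.0115
```

>>> {"fn": "arm_command", "kwargs": {
  "targets": [
    [[0,0,0.0005,0,0,0,1],[0,0,0.0008,0,0,0,1],[0,0,0.0008,0,0,0,1]]
  ]
}}

```text
time_s: 18.15
tool_pos: [0.4954, -0.2161, 0.0675]
tool_rot: [179.9, 0.0, 145.9]
force: [-2.3, 1.5, 2.5]
grip_width: 0.0114
```

>>> {"fn": "arm_command", "kwargs": {
  "targets": [
    [[0,0,0.0003,0,0,0,1],[0,0,0.0003,0,0,0,1],[0,0,0.0003,0,0,0,1]]
  ],
  "newtons": 3
}}

```text
time_s: 18.45
tool_pos: [0.4958, -0.2163, 0.0672]
tool_rot: [179.9, 0.1, 145.9]
force: [-0.7, -0.1, 3.2]
grip_width: 0.0119
```

>>> {"fn": "arm_command", "kwargs": {
  "targets": [
    [[0,0,0,0,0,0,0.7],[0,0,0,0,0,0,0.5],[0,0,0,0,0,0,0.2],[0,0,0,0,0,0,-0.2],[0,0,0,0,0,0,-0.6],[0,0,0,0,0,0,-1],[0,0,0,0,0,0,-1],[0,0,0,0,0,0,-1],[0,0,0,0,0,0,-1]]
  ]
}}

```text
time_s: 19.35
tool_pos: [0.4954, -0.2161, 0.0667]
tool_rot: [180.0, 0.0, 145.9]
force: [-0.7, 0.2, -0.3]
grip_width: 0.0687
```

>>> {"fn": "arm_command", "kwargs": {
  "targets": [
    [[0,0,0,0,0,0,-1],[0,0,0,0,0,0,-1],[0,0,0,0,0,0,-1]]
  ]
}}

```text
time_s: 19.65
tool_pos: [0.4954, -0.2161, 0.0667]
tool_rot: [180.0, 0.0, 145.9]
force: [-0.2, 0.4, 0.6]
grip_width: 0.0853
```

>>> {"fn": "arm_command", "kwargs": {
  "targets": [
    [[0,0,-0.005,0,0,0,-1],[0,0,-0.015,0,0,0,-1],[0,0,-0.03,0,0,0,-1],[0,0,-0.05,0,0,0,-1],[0,0,-0.075,0,0,0,-1],[0,0,-0.1,0,0,0,-1],[0,0,-0.125,0,0,0,-1],[0,0,-0.15,0,0,0,-1],[0,0,-0.165,0,0,0,-1],[0,0,-0.17,0,0,0,-1]]
  ]
}}

```text
time_s: 20.65
tool_pos: [0.4961, -0.2166, 0.2393]
tool_rot: [179.9, 0.2, 145.9]
force: [0.0, 0.1, -0.4]
grip_width: 0.0872
```

```bash
python3 - <<'E'
from h import *
import cell
rel()
for n in ("side","top"):
    c=cell.read_camera(n); cv2.imwrite(f"pics/end_{n}.png",c["img"][...,::-1])
    W=cloud(c);hsv=cv2.cvtColor(c["img"],cv2.COLOR_RGB2HSV)
    b=(hsv[...,0]>100)&(hsv[...,0]<125)&(hsv[...,1]>130)&(W[...,1]>-.45)&(W[...,1]<0.1)&(W[...,0]>.3)&(W[...,0]<.65)
    p=W[b]; f=p[(p[:,2]>-.005)&(p[:,2]<.012)];A=np.c_[f[:,:2]-[.497,-.216],np.ones(len(f))];s=np.linalg.lstsq(A,f[:,2],rcond=None)[0];print(n,"floor slope deg",np.degrees(s[:2]).round(2),s[2].round(4))
    for m,u in [("jar",(280,180)),("sd",(262,320)),("brush",(505,270))] if n=="top" else [("jar",(347,190)),("sd",(253,264)),("brush",(467,363))]:
        print(m,W[u[1],u[0]].round(3))
E
```

```text
t 20.65 tcp [ 0.4961 -0.2166  0.2393] [179.85   0.24 145.88] F [ 0.   0.1 -0.4] w 0.0872 q [-15.8   4.5  38.9  98.7  -3.   77.5  79.6]
shift [0. 0. 0.] turn [0. 0. 0.]
side floor slope deg [0.14 0.33] 0.0062
jar [ 0.456 -0.25   0.389]
sd [ 0.44  -0.019  0.028]
brush [ 0.568 -0.44   0.022]
top floor slope deg [0.35 2.08] 0.0039
jar [ 0.688 -0.028  0.075]
sd [ 0.446 -0.013  0.025]
brush [ 0.436 -0.199  0.663]
```

View pics/end_side.png

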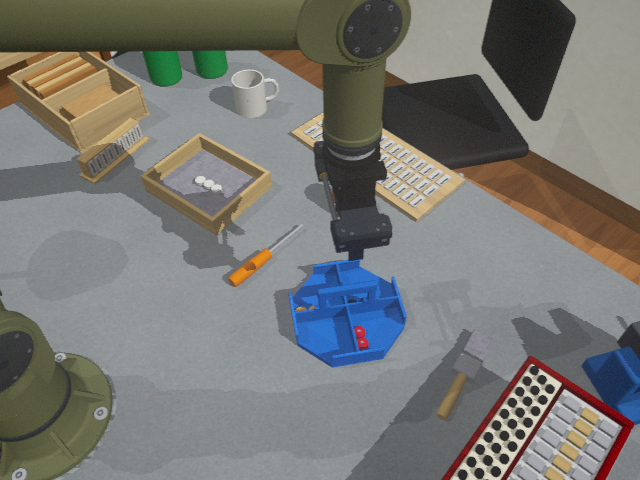

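View pics/end_top.png

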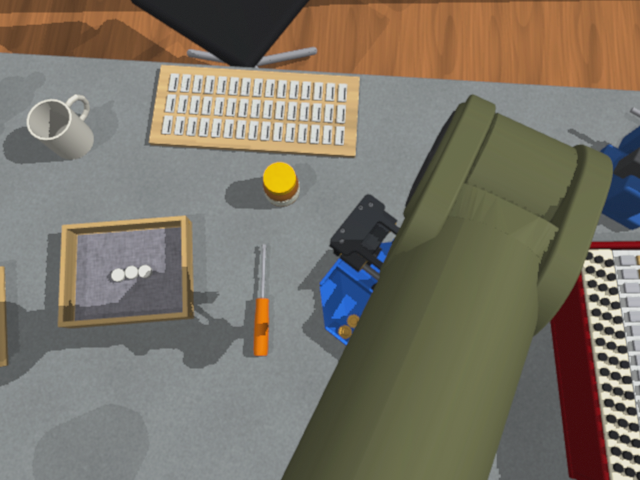

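>>> {"fn": "arm_command", "kwargs": {
  "targets": [
    [[0.01,0.015,0,0,0,0,-1],[0.033,0.05,0,0,0,0,-1],[0.057,0.086,0,0,0,0,-1],[0.08,0.121,0,0,0,0,-1],[0.104,0.156,0,0,0,0,-1],[0.127,0.192,0,0,0,0,-1],[0.15,0.227,0,0,0,0,-1],[0.175,0.264,0,0,0,0,-1],[0.19,0.287,0,0,0,0,-1],[0.195,0.294,0,0,0,0,-1]]
  ]
}}

```text
time_s: 21.75
tool_pos: [0.4971, 0.1404, 0.2349]
tool_rot: [-179.9, -0.1, 146.2]
force: [-0.2, -0.6, -0.8]
grip_width: 0.087
```

```bash
python3 - <<'E'
from h import *
import cell
rel()
c=cell.read_camera("top"); cv2.imwrite("pics/end2.png",c["img"][...,::-1])
W=cloud(c);hsv=cv2.cvtColor(c["img"],cv2.COLOR_RGB2HSV)
b=(hsv[...,0]>100)&(hsv[...,0]<125)&(hsv[...,1]>130)&(W[...,1]>-.45)&(W[...,1]<-.08)&(W[...,0]>.35)&(W[...,0]<.62)
p=W[b]
w=p[(p[:,2]>.03)&(p[:,2]<.045)];A=np.c_[w[:,:2]-[.497,-.216],np.ones(len(w))];s=np.linalg.lstsq(A,w[:,2],rcond=None)[0];print("rim slope deg",np.degrees(s[:2]).round(2),s[2].round(4),len(w))
t=p[p[:,2]>.09];print("handle",t.mean(0),t[:,2].max())
for m,u in [("jar",(280,180)),("sd",(262,320)),("brush",(505,270))]: print(m,W[u[1],u[0]].round(3))
E
```

```text
t 21.75 tcp [0.4971 0.1404 0.2349] [-1.7992e+02 -9.0000e-02  1.4622e+02] F [-0.2 -0.6 -0.8] w 0.087 q [-36.9   1.5  18.6 101.4  -0.5  77.3  38. ]
shift [0. 0. 0.] turn [0. 0. 0.]
rim slope deg [-0.1   0.08] 0.0376 1110
handle [ 0.49538987 -0.21703097  0.09633606] 0.10088731443272081
jar [ 0.688 -0.028  0.075]
sd [ 0.447 -0.013  0.022]
brush [ 0.565 -0.441  0.018]
```

View pics/end2.png

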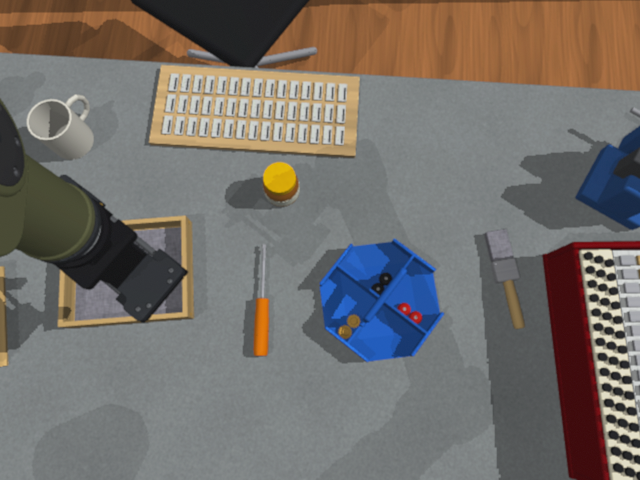

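The caddy is flat at (380,300). Black, red and brass are in their own pockets and the white pocket is empty. The bystanders haven't moved and the robot is clear of everything.

```bash
python3 -c "
from cell import *
print(sign_off())"
```

```text
the job is handed in; nothing more can be done
None
```

The job is done and handed in at about 22 s, well under the 64 s limit. I lifted the caddy by its handle, tipped it 40 degrees toward the white corner over the tray, and set it back where it had stood.

**Feet and parts:** All three white feet slid out and lay on the tray's felt in the side and top pictures. The final top picture shows both black, both red and both brass parts in their own pockets, and the white pocket empty. In that last picture the arm hid the feet, so they were last seen about a second before.

**Caddy:** It is upright and flat, with the rim sloping no more than about 0.1 degrees at 37.6 mm high. It sits within about 2 mm of its starting spot. It touched down with about 7 N, and I opened the gripper only after it was resting on the bench.

**Bystanders:** The glue jar, screwdriver and brush measured the same as at the start, to within about 3 mm.

**Checks that disagreed:** Some plane fits to the caddy's floor gave slopes of 1 to 9 degrees, during the carry and just after release. The arm partly hid the caddy in those views, so I went by the clear-view rim measurement instead.

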